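# Clamp a plain ring in a thumbwheel ring vice

### The job

Clamp the plain, smooth, wide band ring (not the ones set with studs or stones) in the little ring vice so that it can be engraved. The vice's jaw stands too close now: open it by rolling the edge of the thumbwheel that stands out of the slot in the vice's top, with a fingertip; lay the band flat in the nest against the V-shaped jaw, let go of it, and roll the wheel back until the jaw holds the band snugly without squashing it. Press only lightly on the wheel, move the jaw by the wheel and not by pushing on it, and leave everything else where it lies.

Things in the scene. Friction and masses are not known exactly. Their poses are not given: they have to be found in the camera images.
- vice: Ring vice, fixed to the table: aluminium block 64 (x) x 156 (y, -76 to +80) x 40 mm high, flat top, origin at table level, z up. On the top a fixed V jaw and a nest at y = +46 mm; the moving jaw faces them from -y; all jaws stand 9 mm over the top. A thumbwheel stands out of a slot at y = -44 mm; the top beside the slot is flat and free. The jaw takes the band with up to 15 N unharmed.
- nest (a point): On the vice's top, 40 mm over the table, axes as the vice's: the centre of the band's underside comes here when it is seated against both faces of the V (120 degrees, open to -y, from y = +3 mm on). Up to y = +10 mm the V reaches at most 10 mm to either side in x, so the band's sides in x are free for two fingers.
- jaw_face (a point): Middle of the moving jaw's flat front face, 4.5 mm over the vice's top; the jaw (14 mm wide in x, 18.5 mm long in y, 9 mm high) lies to -y of it. It is 11 mm to -y of the nest's centre when the jaw just touches the seated band; about 14 mm or more lets the band be laid in.
- vice_jaw (a joint): Slide of the moving jaw in m, 0 to 0.021, grows as the jaw opens (to the vice's -y). At about 0.010 it just touches the seated band, at about 0.0085 it holds it snugly; starts between about 0.002 and 0.007, too close for the band.
- vice_wheel (a joint): Angle of the wheel in rad, 0 to 3, grows as the jaw opens. Black, knurled, 42 mm wide, 8 thick, axle along vice x. The jaw follows its top edge the same way at 1/3 of the travel (7 mm per rad): to -y opens, to +y closes. Drag: 3 N along the edge turns it; each N beyond gives 3 N on the band; it holds 8 N at the jaw when left. Roll with 5 to 7 N of pressure (a finger drags about as hard, then slips); it bears 20 N.
- wheel_crown (a point): Nominal highest point of the wheel's edge, 5 mm over the vice's top, 45 mm over the table; fixed to the vice, axes as the vice's. The axle is shimmed, so that the edge really stands 3.5 to 6.5 mm over the top, differently each time and not measured: find it by touching down slowly. The slot round it is 34 mm long in y and 11 mm wide in x, the wheel 8 mm wide.
- band: Plain smooth silver-grey band ring lying flat, 22 mm in outer diameter, 8 mm high, about 14 g, stiff, hollow. Origin at the centre of its underside, z its axis.
- studded_ring: Silver ring with small studs round it, 22 mm in diameter, 6 mm high, lying flat; bystander. Origin at the centre of its underside.
- stone_ring: Gold-coloured ring with dark stones round it, 22 mm in diameter, 5 mm high, lying flat; bystander. Origin at the centre of its underside.
- loupe: Folded steel loupe, 35 x 29 x 14 mm; bystander.
- ring_box: Closed brown ring box, 55 x 52 x 45 mm; bystander.
- tweezers: Steel tweezers, 138 mm long, 10 mm high, lying along their y; bystander.
- ring_gauge: Bunch of ring gauges lying flat, 88 x 61 x 4 mm; bystander.
- tray: Black ring tray, 255 x 190 mm, with rings up to 48 mm high; bystander, fixed.
- caliper: Steel slide caliper lying flat, 208 mm long in y, 62 wide, 12 mm high; bystander, fixed.

How it is judged:
By the outcome, as a careful person would: the job done as asked, in the order asked, and still so for the second after the job is handed in, with the robot touching nothing.
It also fails if it takes over 72 s, if anything falls off the work surface, if the arm or the gripper's body presses on something with over 40 N, if the wrist force passes 120 N, or if a joint passes its speed limit or range.

### The arm

A 6-joint arm with a two-finger parallel gripper is mounted at the origin on a cart in front of the work surface, level with it; the furniture and walls round the work are solid. World frame = base frame: x ahead of the robot, y to its left, z up, the work surface at z = 0. Lengths are in m, angles in rad, forces in N, time in s.
With the tool pointing down it reaches from about 0.275 to 0.825 m from the base axis. Payload 5.2 kg.
Tool frame: the origin (TCP) lies midway between the tips of the shut fingers; the grasp point (between the pads) lies 19 mm behind it; z points along the fingers, y is the line along which they close (so a half turn about z gives the same grasp; the last joint's range is limited). The gripper opens to 93 mm and grips with 3 to 60 N. Pads are 15 mm wide; open, the fingers measure 128 mm over their backs; the gripper's body (75 mm by 188 mm) begins 65 mm behind the grasp point.
Start: joints at [0.999, 0.259, 1.535, -0, 1.348, -0.203], TCP at [0.198, 0.513, 0.219] pointing down, gripper open.
Joint ranges: [-3.14, 3.14], [-0.91, 2.08], [0.19, 2.58], [-1.22, 4.36], [0.22, 2.71], [-3.12, 3.12]. Speed limits (rad/s): [2.57, 2.57, 3.14, 3.14, 3.14, 3.14].

### API

Orientations are given as a 3x3 rotation matrix whose columns are the frame's x, y, z axes.
In Python, from bench import state, eyes, robot gives the robot as it stands. The module is installed in compiled form; this text tells all that it offers.
- The arm moves only by the tool arm_command, never from a script. Its argument "increments" is a list of rows, each a list of 3 entries, a list of its own where there are three numbers: the closure, from -1 (fully open) to 1 (shut), so that 0 is half open, then the shift along the tool's x, y, z each as a share of 0.25 m, from -1 to 1, then the turn about the tool's z as a share of 120 degrees, from -1 to 1. A call has 1 to 20 rows; each row is the pose to reach, as a shift and turn from the pose commanded when the call began, along the tool's axes at that moment; what a row does not reach only later rows make up. A row lasts 1/12 s, in which the tool goes at most 41.7 mm and 7.16 degrees, less where a joint would pass 70% of its speed; a pose out of reach is approached as far as the arm can. A call with a number of a shift or a turn outside -1 to 1 is refused whole. A call with a gripper value outside its range is refused whole. The fingers move at their own pace and stop on an object; the grip force is fixed at half the most. Time passes only in rows, so rows that repeat a pose let the fingers close. It gives the time, the measured TCP pose, the force, the opening and the grip force at its end, in the units of the state.
- state(): the state, without advancing time (a new reading comes with each control period).
- eyes.grab_frame(name): name is "side" or "top" or "wrist"; returns the picture (480x640x3 uint8, red, green, blue); there is no depth.
- eyes.get_calibration(name): a dict with "vertical_fov" (degrees; the focal length in pixels is half the picture's height over the tangent of half this angle, whatever the lens; pixels are square), "cx", "cy" (the principal point, pixels), "extrinsics" (4x4, takes a point from world to camera coordinates). Camera axes: x right, y up, looking along -z (the intrinsics and any distortion apply to the point x, -y, -z); pixel columns grow to the right and rows downward; lengths in m; the calibration is good to about 2 mm. A picture is of the moment at which its call begins: read the wrist's pose just before it. get_calibration takes no time and is no camera call; for the wrist camera it gives the pose at the moment of the call.
- robot.job_done(): hands the job in; it is judged then, once.
The state is a dict: "time": time; "joint_pos": joint angles; "joint_vel": joint speeds; "effort": joint torques, N m; "position": TCP position; "ee_rot": TCP orientation; "contact_force": force on the tool from outside, world axes, zero at the start; "wrist_torque": the same for the moment, N m; "opening": finger opening in m; "grasp_force": force on a finger pad.
Only numpy, scipy, OpenCV 4.12 (cv2) and the standard library are available. Lean on these libraries where they do the work, as an engineer would, in place of code of your own. Each camera call takes 0.05 s, during which the arm holds its last target. There are 200 camera calls.

## Working session

There is one attempt and no reset: what is moved stays moved. The work goes in short steps, Python scripts to look and compute and a tool call to move; the robot and the scene stay as the last step left them, time stands still between calls to the robot, and variables do not carry over. Pictures are saved under pics/ and viewed, at most 10 in all, crops included, and the job is handed in when it is done.

Besides the shell and the picture viewer there is one more tool, called after ">>>" as name([rows], argument=value, ...), one row to a line, values as JSON. arm_command: Moves the arm, as the interface text tells. Its arguments: {"type":"object","properties":{"increments":{"type":"array"}},"required":["increments"]}

```bash
mkdir -p pics; ls
python3 - <<'E'
from bench import state,eyes
import cv2,numpy as np
s=state();print(s)
for n in("top","side"):
    im=eyes.grab_frame(n);cv2.imwrite(f"pics/{n}0.png",im[:,:,::-1])
    print(n,eyes.get_calibration(n))
E
```

```text
pics
{'time': 0.0, 'joint_pos': array([ 9.99189271e-01,  2.59351538e-01,  1.53607721e+00, -1.84900411e-05,
        1.34799904e+00, -2.02794156e-01]), 'joint_vel': array([ 0.00046945,  0.00111244, -0.00078097, -0.00040681,  0.00042236,
       -0.00080372]), 'effort': array([-9.54702482e-04, -4.37304783e+01, -2.84002697e+01,  7.18512316e-02,
        4.12720442e-02, -9.29283897e-05]), 'position': array([0.19795851, 0.51255265, 0.21781548]), 'ee_rot': array([[-9.32757269e-01,  3.60503705e-01, -9.77609710e-04],
       [ 3.60504859e-01,  9.32756042e-01, -1.55315908e-03],
       [ 3.51951761e-04, -1.80115347e-03, -9.99998316e-01]]), 'contact_force': array([0.53457618, 0.35422258, 0.89272125]), 'wrist_torque': array([-0.01149016,  0.00166689, -0.00370973]), 'grasp_force': 0.0, 'opening': 0.09291631088377296}
top {'vertical_fov': 44.34585489312501, 'cx': 315.40079322131686, 'cy': 242.0024650594247, 'extrinsics': array([[-0.02169623, -0.99974693, -0.0059463 ,  0.04691123],
       [ 0.98879487, -0.02233645,  0.14760009, -0.58188441],
       [-0.14769555, -0.00267731,  0.98902925, -1.26728714],
       [ 0.        ,  0.        ,  0.        ,  1.        ]])}
side {'vertical_fov': 44.22305365883851, 'cx': 312.447998975944, 'cy': 234.95999687161898, 'extrinsics': array([[ 0.97599449, -0.21759402,  0.00935925, -0.55534113],
       [ 0.11495   ,  0.55114364,  0.82645459, -0.12794132],
       [-0.18498987, -0.80553928,  0.56292559, -1.10368491],
       [ 0.        ,  0.        ,  0.        ,  1.        ]])}
```

View pics/top0.png

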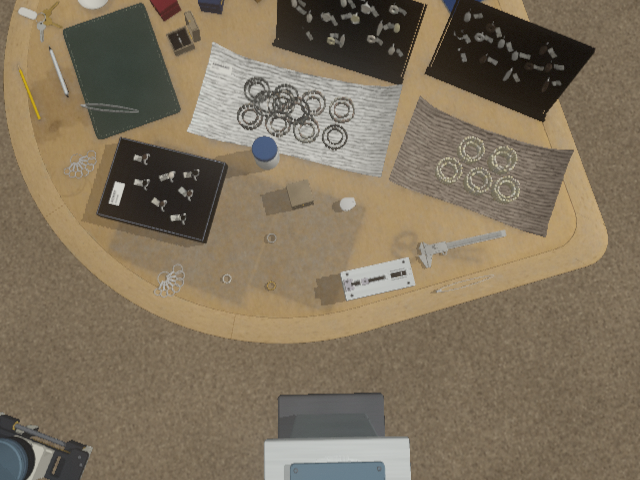

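View pics/side0.png

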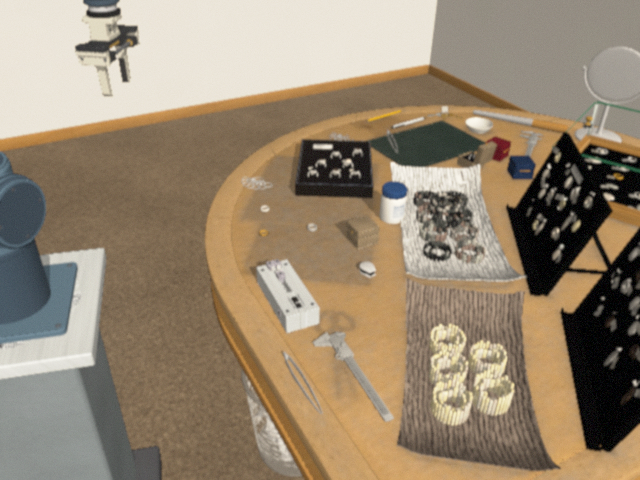

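The top view shows the vice at about (377,279) and three rings at (227,279), (271,238) and (270,286), the last one gold. Next I'll zoom in on the rings and the vice.

```bash
cat > h.py <<'E'
import numpy as np,cv2
from bench import state,eyes
def ray(name,uv,z,c=None):
    c=c or eyes.get_calibration(name); f=240/np.tan(np.radians(c["vertical_fov"]/2))
    E=c["extrinsics"];R=E[:3,:3];o=-R.T@E[:3,3]
    d=R.T@np.array([(uv[0]-c["cx"])/f,-(uv[1]-c["cy"])/f,-1]);return o+d*(z-o[2])/d[2]
def proj(p,c):
    f=240/np.tan(np.radians(c["vertical_fov"]/2));q=c["extrinsics"]@np.r_[p,1]
    return np.array([c["cx"]-f*q[0]/q[2],c["cy"]+f*q[1]/q[2]])
E
python3 - <<'E'
from h import *
a=cv2.imread("pics/top0.png");b=cv2.imread("pics/side0.png")
R=lambda i,w,h:cv2.resize(i,(w,h),interpolation=cv2.INTER_CUBIC)
o=np.zeros((600,800,3),np.uint8)
o[:300,:400]=R(a[225:300,205:305],400,300)   #x4
o[:300,400:]=R(a[250:310,335:415],400,300)   #x5
o[300:,:400]=R(b[190:250,240:320],400,300)   #x5
o[300:,400:]=R(b[255:333,245:349],400,300)
cv2.imwrite("pics/crop0.png",o)
for uv,z in [((227,279),.004),((271,238),.004),((270,286),.004)]:print(ray("top",uv,z).round(4))
E
```

```text
[0.5082 0.2369 0.004 ]
[0.6002 0.1359 0.004 ]
[0.4901 0.1393 0.004 ]
```

View pics/crop0.png

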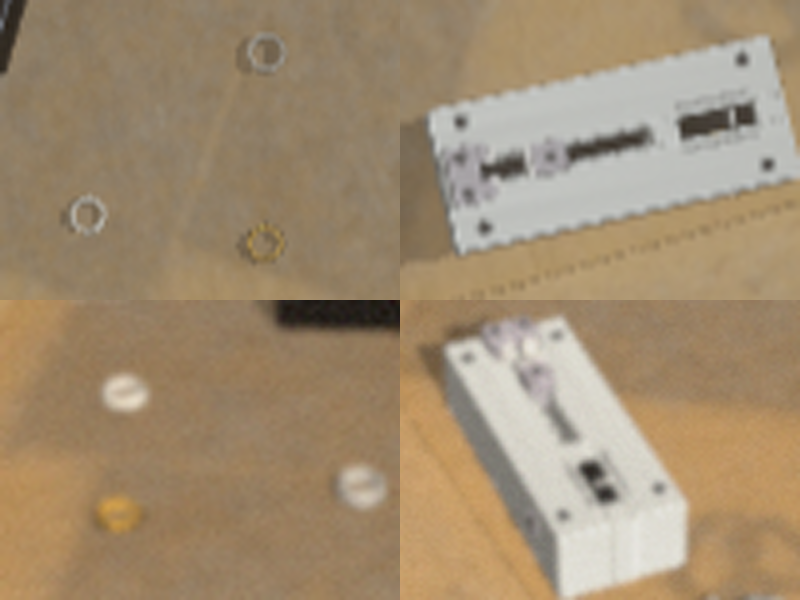

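```bash
cat >> h.py <<'E'
def go(p,yaw_y=None,s=None):
    "shares for TCP to p; yaw_y = wanted world angle of tool y (deg)"
    s=s or state();R=s["ee_rot"];print("t",round(s["time"],2),"pos",s["position"].round(4),"F",s["contact_force"].round(1),"open",round(s["opening"],4))
    a=np.degrees(np.arctan2(R[1,1],R[0,1]))
    d=R.T@(np.array(p)-s["position"]);out=(d/.25).round(4)
    t=0 if yaw_y is None else -((yaw_y-a+180)%360-180)/120
    print("shares",out,"turn",round(t,4),"tool y now",a.round(2));return out,t
E
python3 - <<'E'
from h import *
c=[(430,110),(770,37),(800,178),(458,253)]
P=np.array([ray("top",(335+x/5,250+y/5),.04) for x,y in c]);print(P.round(4))
Y=(P[0]+P[3]-P[1]-P[2])/2;X=(P[0]+P[1]-P[2]-P[3])/2
print(np.linalg.norm(X),np.linalg.norm(Y),np.degrees(np.arctan2(X[1],X[0])),np.degrees(np.arctan2(-Y[0],Y[1])))
yaw=np.arctan2(-Y[0],Y[1]);R=np.array([[np.cos(yaw),-np.sin(yaw)],[np.sin(yaw),np.cos(yaw)]])
m=P[:,:2].mean(0)
o=m-R@[0,.002];print("origin",o,"crown",o+R@[0,-.044],"nest",o+R@[0,.046])
go([.44,.19,.22],np.degrees(yaw))
E
```

```text
[[ 0.5109 -0.1981  0.04  ]
 [ 0.54   -0.3503  0.04  ]
 [ 0.4773 -0.3594  0.04  ]
 [ 0.4477 -0.2073  0.04  ]]
0.06368142075425533 0.15497452076283982 8.290801164617902 10.917376696675234
origin [ 0.49435696 -0.28072341] crown [ 0.50269027 -0.32392706] nest [ 0.48564488 -0.23555595]
t 0.1 pos [0.198  0.5126 0.2179] F [0.2 0.1 0.8] open 0.0928
shares [-1.3682 -0.8548 -0.0075] turn 0.4829 tool y now 68.87
```

Run:
```python
from h import *
c=[(30,110),(370,37),(400,178),(58,253)]
P=np.array([ray("top",(335+x/5,250+y/5),.04) for x,y in c])
Y=(P[0]+P[3]-P[1]-P[2])/2;X=(P[0]+P[1]-P[2]-P[3])/2
print(np.linalg.norm(X),np.linalg.norm(Y),np.degrees(np.arctan2(X[1],X[0])),np.degrees(np.arctan2(-Y[0],Y[1])))
yaw=np.arctan2(-Y[0],Y[1]);R=np.array([[np.cos(yaw),-np.sin(yaw)],[np.sin(yaw),np.cos(yaw)]])
m=P[:,:2].mean(0)
o=m-R@[0,.002];print("origin",o,"crown",o+R@[0,-.044],"nest",o+R@[0,.046])
go([.44,.19,.22],np.degrees(yaw))
```

```text
0.06395579243989735 0.15457825944250747 9.410988931054675 10.959143229095563
origin [ 0.49827773 -0.10428239] crown [ 0.50664252 -0.14747997] nest [ 0.48953272 -0.0591213 ]
t 0.1 pos [0.198  0.5126 0.2179] F [0.2 0.1 0.8] open 0.0928
shares [-1.3682 -0.8548 -0.0075] turn 0.4826 tool y now 68.87
```

>>> arm_command([
  [-1, [-0.14, -0.09, 0], 0.05],
  [-1, [-0.28, -0.18, 0], 0.1],
  [-1, [-0.42, -0.27, 0], 0.15],
  [-1, [-0.56, -0.36, 0], 0.2],
  [-1, [-0.7, -0.45, 0], 0.25],
  [-1, [-0.84, -0.54, 0], 0.3],
  [-1, [-0.95, -0.62, 0], 0.36],
  [-1, [-1, -0.7, 0], 0.42],
  [-1, [-1, -0.8, 0], 0.45],
  [-1, [-1, -0.85, 0], 0.48],
  [-1, [-1, -0.85, 0], 0.48],
  [-1, [-1, -0.85, 0], 0.48],
])

```text
time: 1.1
position: [0.3549, 0.2244, 0.2187]
ee_rot: [[-0.195, 0.981, 0.0], [0.981, 0.195, 0.0], [0.0, 0.0, -1.0]]
contact_force: [0.1, 0.4, 0.8]
opening: 0.0933
grasp_force: 0.0
```

Run:
```python
from h import *
c=eyes.get_calibration("wrist");im=eyes.grab_frame("wrist");cv2.imwrite("pics/w1.png",im[:,:,::-1])
print(c["vertical_fov"],c["cx"],c["cy"]);print(c["extrinsics"].round(3))
for p in [(.5082,.2369,.004),(.6002,.1359,.004),(.4901,.1393,.004)]:print(proj(p,c).round(0))
```

```text
58.32350681926639 318.3306800430754 239.76225975268937
[[ 0.981  0.194  0.    -0.391]
 [-0.187  0.945 -0.269 -0.115]
 [-0.052  0.264  0.963 -0.431]
 [ 0.     0.     0.     1.   ]]
[487. 226.]
[547. 341.]
[439. 318.]
```

View pics/w1.png

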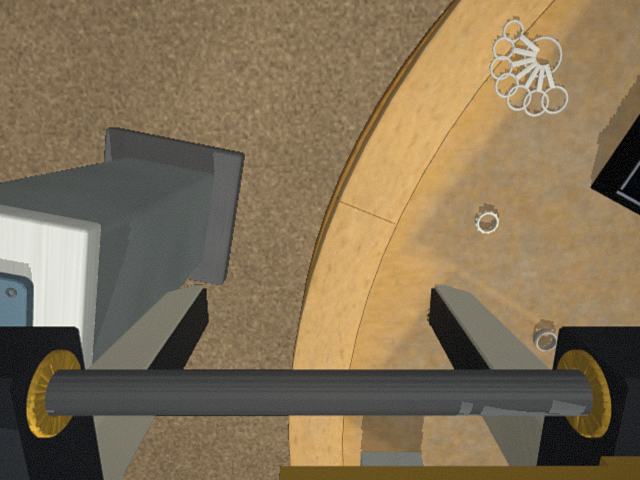

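The wrist view shows the ring at (487,222) is studded and the taller ring at (545,340) is plain, so the band is near (0.600, 0.136). Next I'll go over the vice.

>>> arm_command([
  [1, [-0.16, 0.03, 0], 0],
  [1, [-0.32, 0.06, 0], 0],
  [1, [-0.48, 0.09, 0], 0],
  [1, [-0.64, 0.12, 0], 0],
  [1, [-0.8, 0.15, 0], 0],
  [1, [-0.9, 0.17, 0], 0],
  [1, [-1, 0.19, 0], 0],
])

```text
time: 1.73
position: [0.4516, -0.0124, 0.2186]
ee_rot: [[-0.197, 0.98, 0.0], [0.98, 0.197, 0.0], [0.0, 0.0, -1.0]]
contact_force: [-0.4, 0.7, 0.7]
opening: 0.0508
grasp_force: 0.0
```

>>> arm_command([
  [1, [-0.16, 0.03, 0], 0],
  [1, [-0.32, 0.06, 0], 0],
  [1, [-0.48, 0.09, 0], 0],
  [1, [-0.6, 0.11, 0.05], 0],
  [1, [-0.7, 0.11, 0.1], 0],
  [1, [-0.76, 0.11, 0.1], 0],
  [1, [-0.76, 0.11, 0.1], 0],
  [1, [-0.76, 0.11, 0.1], 0],
])

```text
time: 2.4
position: [0.5148, -0.1916, 0.1936]
ee_rot: [[-0.196, 0.981, -0.001], [0.981, 0.196, 0.001], [0.001, -0.0, -1.0]]
contact_force: [1.0, 0.5, -0.5]
opening: 0.0011
grasp_force: 0.0
```

Run:
```python
from h import *
s=state();print(s["position"],s["contact_force"],s["time"])
c=eyes.get_calibration("wrist");np.save("w2.npy",c,allow_pickle=True);im=eyes.grab_frame("wrist");cv2.imwrite("pics/w2.png",im[:,:,::-1])
```

```text
[ 0.51476316 -0.19156927  0.19358515] [ 0.95992675  0.50500971 -0.47542621] 2.4
```

View pics/w2.png

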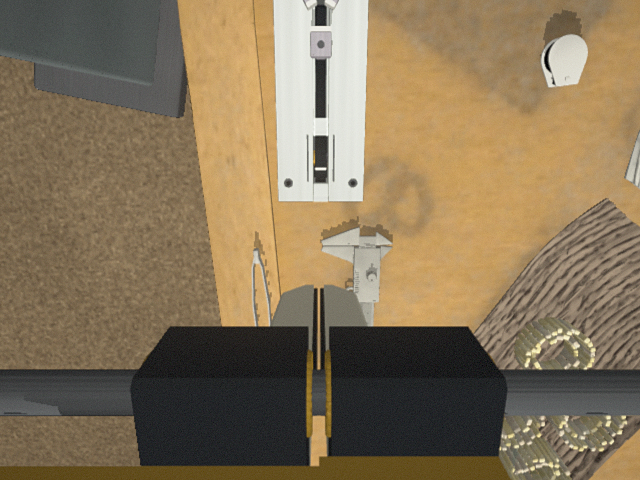

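The wrist view shows the vice upright: its lower edge runs from (278,201) to (363,201), the slot is around (320,160) and the jaw at (320,45).

Run:
```python
from h import *
c=np.load("w2.npy",allow_pickle=True).item()
L=ray(0,(278.5,201),.04,c);Rr=ray(0,(363.5,201),.04,c);TL=ray(0,(275,2),.04,c);TR=ray(0,(367.5,2),.04,c)
for n,p in dict(L=L,R=Rr,TL=TL,TR=TR).items():print(n,p.round(4))
Y=(TL+TR-L-Rr);yaw=np.arctan2(-Y[0],Y[1]);print("width",np.linalg.norm(Rr-L),"yaw",np.degrees(yaw),np.degrees(np.arctan2(*(Rr-L)[1::-1])))
M=np.array([[np.cos(yaw),-np.sin(yaw)],[np.sin(yaw),np.cos(yaw)]])
# gray rows for slot
o=(L+Rr)[:2]/2+M@[0,.076];print("origin",o,"crown",o+M@[0,-.044],"nest",o+M@[0,.046])
f=lambda uv,z:(M.T@(ray(0,uv,z,c)[:2]-o)).round(4)
print("slot ends",f((320,135),.04),f((320,183),.04),"jaw top",f((320,57),.049),f((320,33),.049))
im=cv2.imread("pics/w2.png")
cv2.imwrite("pics/w2c.png",cv2.resize(im[0:210,265:380],(440,800))[:600] if 0 else cv2.resize(im[0:215,240:400],None,fx=2.75,fy=2.75,interpolation=cv2.INTER_CUBIC))
```

```text
L [ 0.4816 -0.1812  0.04  ]
R [ 0.5442 -0.1688  0.04  ]
TL [ 0.4565 -0.0491  0.04  ]
TR [ 0.517  -0.0372  0.04  ]
width 0.06380889015803343 yaw 11.22132844447068 11.199373923212772
origin [ 0.49808653 -0.1004177 ] crown [ 0.50664891 -0.14357654] nest [ 0.48913495 -0.05529709]
slot ends [-0.0008 -0.0278] [-0.0008 -0.0625] jaw top [-0.0008  0.0232] [-0.0009  0.0379]
```

View pics/w2c.png

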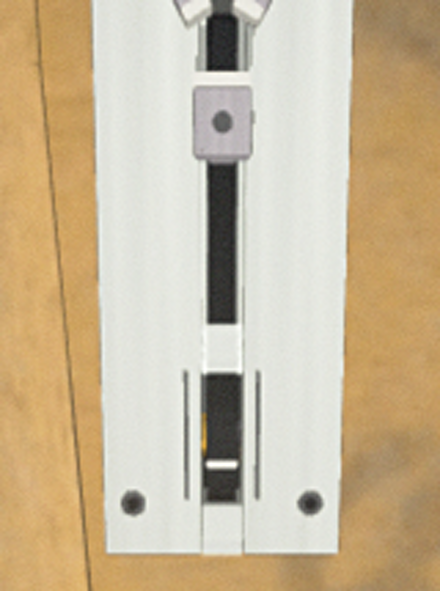

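>>> arm_command([
  [1, [0.1, 0.002, 0.1], 0],
  [1, [0.207, 0.004, 0.25], 0],
  [1, [0.207, 0.004, 0.4], 0],
  [1, [0.207, 0.004, 0.5], 0],
  [1, [0.207, 0.004, 0.566], 0],
  [1, [0.207, 0.004, 0.566], 0],
  [1, [0.207, 0.004, 0.566], 0],
  [1, [0.207, 0.004, 0.566], 0],
])

```text
time: 3.12
position: [0.5064, -0.1408, 0.0539]
ee_rot: [[-0.197, 0.98, 0.003], [0.98, 0.197, -0.001], [-0.002, 0.002, -1.0]]
contact_force: [0.4, -0.0, -0.4]
opening: 0.0004
grasp_force: 0.0
```

Run:
```python
from h import *
p=[];
for i in range(3):
    s=state();print(s["time"],s["position"].round(4),s["contact_force"].round(2),s["wrist_torque"].round(2));eyes.get_calibration("wrist")
```

```text
3.1167 [ 0.5064 -0.1408  0.0539] [ 0.38 -0.   -0.4 ] [-0.02  0.   -0.04]
3.1167 [ 0.5064 -0.1408  0.0539] [ 0.38 -0.   -0.4 ] [-0.02  0.   -0.04]
3.1167 [ 0.5064 -0.1408  0.0539] [ 0.38 -0.   -0.4 ] [-0.02  0.   -0.04]
```

>>> arm_command([
  [1, [0, 0, 0.004], 0],
  [1, [0, 0, 0.008], 0],
  [1, [0, 0, 0.012], 0],
  [1, [0, 0, 0.012], 0],
  [1, [0, 0, 0.012], 0],
])

```text
time: 3.53
position: [0.5053, -0.1414, 0.0494]
ee_rot: [[-0.195, 0.981, 0.0], [0.981, 0.195, -0.0], [-0.0, 0.0, -1.0]]
contact_force: [-0.3, -0.5, -0.3]
opening: 0.0004
grasp_force: 0.0
```

>>> arm_command([
  [1, [0, 0, 0.003], 0],
  [1, [0, 0, 0.006], 0],
  [1, [0, 0, 0.006], 0],
])

```text
time: 3.78
position: [0.5051, -0.1412, 0.0475]
ee_rot: [[-0.195, 0.981, -0.0], [0.981, 0.195, 0.0], [0.0, -0.0, -1.0]]
contact_force: [0.5, -0.2, -0.6]
opening: 0.0005
grasp_force: 0.0
```

Commanded z is now about 0.0475, with the lag settled.

>>> arm_command([
  [1, [0, 0, 0.002], 0],
  [1, [0, 0, 0.004], 0],
  [1, [0, 0, 0.004], 0],
])

```text
time: 4.03
position: [0.5052, -0.1412, 0.0465]
ee_rot: [[-0.195, 0.981, -0.0], [0.981, 0.195, 0.0], [0.0, -0.0, -1.0]]
contact_force: [0.1, 0.2, 0.3]
opening: 0.0006
grasp_force: 0.0
```

>>> arm_command([
  [1, [0, 0, 0.002], 0],
  [1, [0, 0, 0.002], 0],
])

```text
time: 4.2
position: [0.5052, -0.1412, 0.0461]
ee_rot: [[-0.195, 0.981, -0.0], [0.981, 0.195, 0.0], [0.0, -0.0, -1.0]]
contact_force: [-0.5, 0.1, 0.8]
opening: 0.0004
grasp_force: 0.0
```

>>> arm_command([
  [1, [0, 0, 0.002], 0],
  [1, [0, 0, 0.002], 0],
])

```text
time: 4.37
position: [0.5052, -0.1412, 0.0456]
ee_rot: [[-0.195, 0.981, -0.0], [0.981, 0.195, 0.0], [0.0, -0.0, -1.0]]
contact_force: [-0.3, 0.4, -0.8]
opening: 0.0002
grasp_force: 0.0
```

>>> arm_command([
  [1, [0, 0, 0.002], 0],
  [1, [0, 0, 0.002], 0],
])

```text
time: 4.53
position: [0.5052, -0.1412, 0.0451]
ee_rot: [[-0.195, 0.981, -0.0], [0.981, 0.195, 0.0], [0.0, -0.0, -1.0]]
contact_force: [-0.3, -0.7, -0.4]
opening: 0.0007
grasp_force: 0.0
```

>>> arm_command([
  [1, [0, 0, 0.002], 0],
  [1, [0, 0, 0.002], 0],
])

```text
time: 4.7
position: [0.5053, -0.1412, 0.0446]
ee_rot: [[-0.195, 0.981, 0.0], [0.981, 0.195, -0.0], [-0.0, 0.0, -1.0]]
contact_force: [0.5, -0.5, -0.1]
opening: 0.0009
grasp_force: 0.0
```

>>> arm_command([
  [1, [0, 0, 0.001], 0],
  [1, [0, 0, 0.001], 0],
])

```text
time: 4.87
position: [0.5053, -0.1413, 0.0446]
ee_rot: [[-0.195, 0.981, 0.0], [0.981, 0.195, -0.0], [-0.0, 0.0, -1.0]]
contact_force: [-0.5, 0.1, 1.6]
opening: 0.0005
grasp_force: 0.8
```

>>> arm_command([
  [1, [0, 0, 0.001], 0],
  [1, [0, 0, 0.001], 0],
])

```text
time: 5.03
position: [0.5053, -0.1412, 0.0445]
ee_rot: [[-0.195, 0.981, 0.0], [0.981, 0.195, -0.0], [-0.0, 0.0, -1.0]]
contact_force: [-1.6, -0.2, 4.4]
opening: 0.0002
grasp_force: 2.2
```

>>> arm_command([
  [1, [0, 0, 0.001], 0],
  [1, [0, 0, 0.001], 0],
])

```text
time: 5.2
position: [0.5053, -0.1412, 0.0444]
ee_rot: [[-0.196, 0.981, 0.0], [0.981, 0.196, -0.0], [-0.0, 0.0, -1.0]]
contact_force: [-2.6, 0.2, 6.6]
opening: 0.0005
grasp_force: 3.3
```

>>> arm_command([
  [1, [-0.006, 0, 0], 0],
  [1, [-0.012, 0, 0], 0],
  [1, [-0.018, 0, 0], 0],
  [1, [-0.024, 0, 0], 0],
  [1, [-0.024, 0, 0], 0],
])

```text
time: 5.62
position: [0.5064, -0.1469, 0.0444]
ee_rot: [[-0.195, 0.981, 0.0], [0.981, 0.195, 0.0], [0.0, 0.0, -1.0]]
contact_force: [-1.3, 1.7, 7.2]
opening: 0.0006
grasp_force: 3.7
```

>>> arm_command([
  [1, [-0.006, 0, 0], 0],
  [1, [-0.012, 0, 0], 0],
  [1, [-0.018, 0, 0], 0],
  [1, [-0.024, 0, 0], 0],
])

```text
time: 5.95
position: [0.5076, -0.1525, 0.0444]
ee_rot: [[-0.195, 0.981, 0.0], [0.981, 0.195, 0.001], [0.001, 0.0, -1.0]]
contact_force: [-1.4, 2.5, 7.1]
opening: 0.0008
grasp_force: 3.3
```

Run:
```python
from h import *
print(state()["contact_force"])
a=cv2.imread("pics/w2.png")
c=eyes.get_calibration("wrist");im=eyes.grab_frame("wrist")[:,:,::-1];cv2.imwrite("pics/w3.png",im)
```

```text
[-1.42424644  2.45945412  7.08835444]
```

View pics/w3.png

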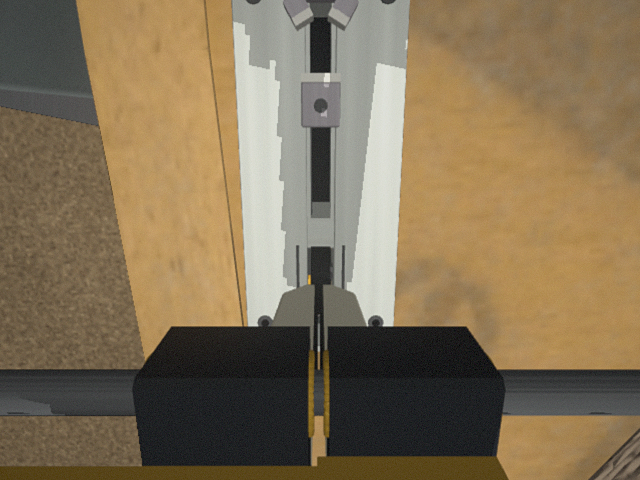

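The view shows the V jaw's lower tips at row ~27 and the moving jaw's front at row ~73–82.

```bash
cat >> h.py <<'E'
VO=np.array([.4980,-.1008]);yw=np.radians(11.2);VM=np.array([[np.cos(yw),-np.sin(yw)],[np.sin(yw),np.cos(yw)]])
vf=lambda uv,z,c:((VM.T@(ray(0,uv,z,c)[:2]-VO))*1000).round(1)
def vw(x,y): return VO+VM@[x/1000,y/1000]
E
python3 - <<'E'
from h import *
c=eyes.get_calibration("wrist");im=cv2.imread("pics/w3.png")
c2=np.load("w2.npy",allow_pickle=True).item()
print("V tips",vf((299,27),.049,c),vf((342,27),.049,c))
for z in(.04,.049):print(z,[vf((320,r),z,c)[1] for r in(73,82,127,217,247)])
print("w2",[vf((320,(r/2.75)),z,c2)[1] for r,z in((71,.049),(86,.049),(162,.049),(323,.04),(372,.04))])
print("edges",vf((264,324),.04,c),vf((376,322),.04,c),vf((240,100),.04,c),vf((404,100),.04,c))
print(im[60:140,311].mean(1).round().astype(int))
E
```

```text
V tips [-7.8 52.9] [ 6.9 52.9]
0.04 [np.float64(39.1), np.float64(36.0), np.float64(19.8), np.float64(-15.3), np.float64(-27.9)]
0.049 [np.float64(38.2), np.float64(35.3), np.float64(20.0), np.float64(-13.3), np.float64(-25.3)]
w2 [np.float64(42.5), np.float64(39.3), np.float64(22.3), np.float64(-15.3), np.float64(-27.7)]
edges [-24.8 -62.7] [ 23.7 -61.8] [-30.6  29.6] [30.9 29.6]
[ 30  31  30  31  31  32  32  35  31  31  34  32  64 151 172 166 166 165
 168 165 170 155 125 121 125 128 127 129 128 127 127 130 131 126 130 125
 129 130 133 128 130 129 124 126 132 130 128 127 129 123 126 126 126 124
 130 128 127 127 127 126 124 122 123 130 124 122 103  72  64  64  64  65
  65  73  69  70  71  70  71  70]
```

The jaw followed the wheel from 42.5 to 38.2 mm without slip, so I'll make two more strokes.

>>> arm_command([
  [1, [0, 0, -0.012], 0],
  [1, [0.025, 0, -0.012], 0],
  [1, [0.052, 0, -0.012], 0],
  [1, [0.052, 0, -0.012], 0],
  [1, [0.052, 0, -0.006], 0],
  [1, [0.052, 0, -0.003], 0],
  [1, [0.052, 0, 0], 0],
  [1, [0.052, 0, 0], 0],
  [1, [0.044, 0, 0], 0],
  [1, [0.036, 0, 0], 0],
  [1, [0.028, 0, 0], 0],
  [1, [0.02, 0, 0], 0],
  [1, [0.012, 0, 0], 0],
  [1, [0.004, 0, 0], 0],
  [1, [-0.002, 0, 0], 0],
  [1, [-0.002, 0, 0], 0],
])

```text
time: 7.33
position: [0.5077, -0.1535, 0.0443]
ee_rot: [[-0.195, 0.981, 0.0], [0.981, 0.195, 0.0], [0.0, 0.0, -1.0]]
contact_force: [-1.4, 1.2, 5.5]
opening: 0.0002
grasp_force: 3.1
```

>>> arm_command([
  [1, [0, 0, -0.012], 0],
  [1, [0.025, 0, -0.012], 0],
  [1, [0.052, 0, -0.012], 0],
  [1, [0.052, 0, -0.012], 0],
  [1, [0.052, 0, -0.006], 0],
  [1, [0.052, 0, -0.003], 0],
  [1, [0.052, 0, 0], 0],
  [1, [0.052, 0, 0], 0],
  [1, [0.044, 0, 0], 0],
  [1, [0.036, 0, 0], 0],
  [1, [0.028, 0, 0], 0],
  [1, [0.02, 0, 0], 0],
  [1, [0.012, 0, 0], 0],
  [1, [0.004, 0, 0], 0],
  [1, [0, 0, 0], 0],
  [1, [0, 0, 0], 0],
])

```text
time: 8.67
position: [0.5077, -0.1534, 0.0443]
ee_rot: [[-0.195, 0.981, 0.0], [0.981, 0.195, 0.0], [0.0, 0.0, -1.0]]
contact_force: [-1.0, 1.0, 5.8]
opening: 0.0003
grasp_force: 3.0
```

Run:
```python
from h import *
c=eyes.get_calibration("wrist");im=eyes.grab_frame("wrist")[:,:,::-1];cv2.imwrite("pics/w4.png",im)
g=im[0:240,309:313].mean((1,2)).round().astype(int);d=np.diff(g)
for r in np.where(abs(d)>20)[0]:print(r+1,g[r],g[r+1],vf((320,r+1),.049,c)[1])
print(state()["contact_force"])
```

```text
13 146 124 56.5
14 124 101 56.2
19 89 64 54.7
97 72 112 29.6
98 112 159 29.2
106 169 128 26.5
[-1.448205    1.30867217  4.94794883]
```

The jaw is now at 29.5 mm, a slide of about 15.5 mm, which is open enough. Next I'll go to the band.

>>> arm_command([
  [1, [0, 0, -0.08], 0],
  [1, [0, 0, -0.2], 0],
  [1, [0.05, 0.03, -0.344], 0],
  [0.14, [0.16, 0.11, -0.344], 0],
  [0.14, [0.28, 0.2, -0.344], 0],
  [0.14, [0.41, 0.29, -0.344], 0],
  [0.14, [0.54, 0.38, -0.344], 0],
  [0.14, [0.67, 0.48, -0.344], 0],
  [0.14, [0.78, 0.56, -0.344], 0],
  [0.14, [0.82, 0.588, -0.344], 0],
  [0.14, [0.82, 0.588, -0.344], 0],
  [0.14, [0.82, 0.588, -0.344], 0],
  [0.14, [0.82, 0.588, -0.344], 0],
])

```text
time: 9.8
position: [0.6112, 0.075, 0.1295]
ee_rot: [[-0.195, 0.981, -0.001], [0.981, 0.195, -0.001], [-0.0, -0.001, -1.0]]
contact_force: [1.0, 0.4, -0.2]
opening: 0.0402
grasp_force: 0.0
```

Run:
```python
from h import *
s=state();print(s["position"],s["opening"])
c=eyes.get_calibration("wrist");np.save("w5.npy",c,allow_pickle=True);im=eyes.grab_frame("wrist")[:,:,::-1];cv2.imwrite("pics/w5.png",im)
print(proj((.6,.136,.008),c))
```

```text
[0.61115466 0.0749597  0.12952177] 0.040245046981692414
[320.78235734 140.72348982]
```

View pics/w5.png

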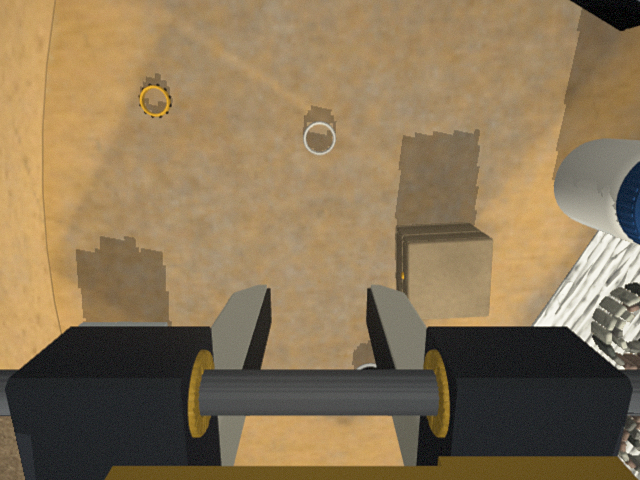

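The band is plain and sits at (319.5,138). The ring box spans (398–492, 225–318), to its lower right.

Run:
```python
from h import *
c=np.load("w5.npy",allow_pickle=True).item();im=cv2.imread("pics/w5.png")
g=cv2.cvtColor(im,cv2.COLOR_BGR2HSV)[115:160,295:345];m=((g[...,1]<60)&(g[...,2]>140)).astype(np.uint8)
ys,xs=np.where(m);print(xs.min()+295,xs.max()+295,ys.min()+115,ys.max()+115)
(e,_,_)=cv2.fitEllipse(np.c_[xs,ys].astype(np.float32)),0,0
uv=((xs.min()+xs.max())/2+295,(ys.min()+ys.max())/2+115)
b=ray(0,uv,.006,c);print(uv,b, "top cam .6002 .1359")
for u in[(398,225),(403,240),(492,240),(403,318)]:print("box",ray(0,u,.045,c)[:2].round(3))
go(np.r_[b[:2],.008],11.2)
```

```text
303 335 121 154
(np.float64(319.0), np.float64(137.5)) [0.59848367 0.13770044 0.006     ] top cam .6002 .1359
box [0.654 0.098]
box [0.66 0.09]
box [0.712 0.1  ]
box [0.672 0.04 ]
t 9.85 pos [0.6112 0.0746 0.1297] F [-0.1  0.1 -0.3] open 0.0397
shares [ 0.2575 -0.0005  0.4867] turn -0.0001 tool y now 11.18
```

>>> arm_command([
  [0.14, [0.1, 0, 0], 0],
  [0.14, [0.2, 0, 0.05], 0],
  [0.14, [0.258, 0, 0.15], 0],
  [0.14, [0.258, 0, 0.27], 0],
  [0.14, [0.258, 0, 0.38], 0],
  [0.14, [0.258, 0, 0.46], 0],
  [0.14, [0.258, 0, 0.49], 0],
  [0.14, [0.258, 0, 0.503], 0],
  [0.14, [0.258, 0, 0.503], 0],
  [0.14, [0.258, 0, 0.503], 0],
])

```text
time: 10.68
position: [0.6003, 0.1389, 0.0055]
ee_rot: [[-0.194, 0.981, 0.002], [0.981, 0.194, 0.0], [-0.0, 0.002, -1.0]]
contact_force: [0.1, 0.4, 1.2]
opening: 0.0398
grasp_force: 0.0
```

>>> arm_command([
  [0.6, [0, 0, 0], 0],
  [0.6, [0, 0, 0], 0],
  [0.6, [0, 0, 0], 0],
  [1, [0, 0, 0], 0],
  [1, [0, 0, 0], 0],
  [1, [0, 0, 0], 0],
  [1, [0, 0, 0], 0],
])

```text
time: 11.27
position: [0.5998, 0.1396, 0.005]
ee_rot: [[-0.196, 0.981, 0.002], [0.981, 0.196, 0.0], [-0.0, 0.001, -1.0]]
contact_force: [-1.0, 0.2, 5.5]
opening: 0.0187
grasp_force: 30.1
```

Opening 18.7 mm is less than the band's 22 mm, so I'll look before lifting.

Run:
```python
from h import *
im=eyes.grab_frame("wrist")[:,:,::-1];im2=eyes.grab_frame("side")[:,:,::-1]
o=np.zeros((500,800,3),np.uint8);o[:480,:440]=cv2.resize(im[170:410,210:430],(440,480),interpolation=cv2.INTER_CUBIC)
o[:480,440:]=cv2.resize(im2[170:290,260:350],(360,480),interpolation=cv2.INTER_CUBIC);cv2.imwrite("pics/w6.png",o)
```

```text
(no output)
```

View pics/w6.png

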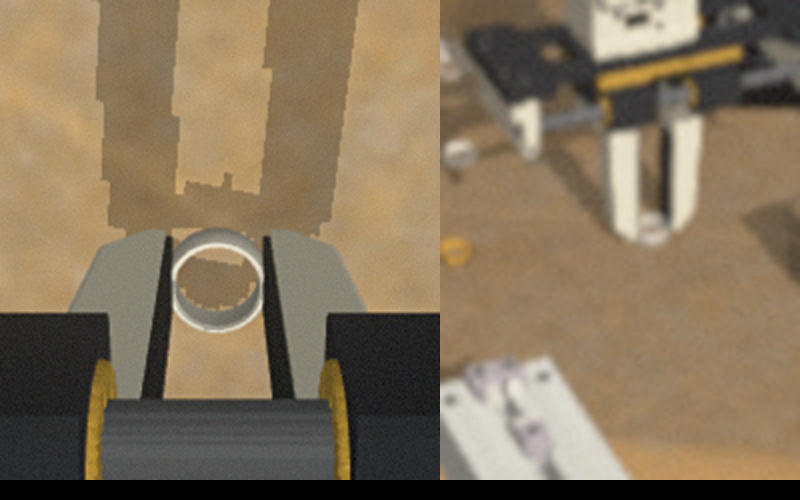

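Run:
```python
from h import *
c=eyes.get_calibration("wrist");s=state();print(s["position"],s["contact_force"],s["opening"],s["grasp_force"])
p=ray(0,(319,313.75),.008,c);print(p,"offset in tool",(s["ee_rot"].T@(p-s["position"])*1000).round(1))
```

```text
[0.59980031 0.13963857 0.00492862] [ 0.95403002 -0.02224399  5.54631571] 0.01886508794772387 30.11672334818286
[0.59975697 0.13807557 0.008     ] offset in tool [-1.5 -0.3 -3.1]
```

>>> arm_command([
  [1, [0, 0, -0.02], 0],
  [1, [0, 0, -0.04], 0],
  [1, [0, 0, -0.1], 0],
  [1, [0, 0, -0.22], 0],
  [1, [0, 0, -0.36], 0],
  [1, [0, 0, -0.4], 0],
  [1, [0, 0, -0.4], 0],
  [1, [0, 0, -0.4], 0],
])

```text
time: 12.03
position: [0.5991, 0.1396, 0.1043]
ee_rot: [[-0.196, 0.981, 0.001], [0.981, 0.196, 0.0], [-0.0, 0.001, -1.0]]
contact_force: [-0.3, -0.1, -1.3]
opening: 0.0189
grasp_force: 29.9
```

Run:
```python
from h import *
s=state();print(s["opening"],s["grasp_force"])
c=eyes.get_calibration("wrist");im=eyes.grab_frame("wrist")[:,:,::-1]
cv2.imwrite("pics/w7.png",cv2.resize(im[230:370,240:400],None,fx=4,fy=4,interpolation=cv2.INTER_CUBIC))
n=vw(0,46);print("nest",n)
go([*n,.1],11.2)
```

```text
0.018909180181447008 29.949636509304582
nest [ 0.48906522 -0.05567606]
t 12.08 pos [0.5982 0.1395 0.103 ] F [ 0.3 -0.6 -1. ] open 0.0185
shares [-0.6804 -0.5808  0.0129] turn 0.0006 tool y now 11.27
```

>>> arm_command([
  [1, [-0.1, -0.08, 0], 0],
  [1, [-0.2, -0.17, 0], 0],
  [1, [-0.3, -0.26, 0], 0],
  [1, [-0.4, -0.34, 0], 0],
  [1, [-0.5, -0.43, 0], 0],
  [1, [-0.6, -0.51, 0], 0],
  [1, [-0.65, -0.56, 0], 0],
  [1, [-0.682, -0.58, 0], 0],
  [1, [-0.682, -0.58, 0.05], 0],
  [1, [-0.682, -0.58, 0.1], 0],
  [1, [-0.682, -0.58, 0.15], 0],
  [1, [-0.682, -0.58, 0.15], 0],
  [1, [-0.682, -0.58, 0.15], 0],
])

```text
time: 13.17
position: [0.4893, -0.0552, 0.0652]
ee_rot: [[-0.196, 0.981, -0.004], [0.981, 0.196, 0.001], [0.002, -0.003, -1.0]]
contact_force: [-0.1, 0.7, -0.2]
opening: 0.0186
grasp_force: 29.9
```

Run:
```python
from h import *
n=vw(0.3,45.5)
go([*n,.048],11.2)
c=eyes.get_calibration("wrist");im=eyes.grab_frame("wrist")[:,:,::-1];cv2.imwrite("pics/w8.png",im);np.save("w8.npy",c,allow_pickle=True)
g=cv2.cvtColor(im,cv2.COLOR_BGR2GRAY)
for col in(301,306,320,335,340):print(col,g[180:345:3,col].tolist())
```

```text
t 13.17 pos [ 0.4893 -0.0552  0.0652] F [-0.1  0.7 -0.2] open 0.0186
shares [-0.0038  0.0002  0.0688] turn 0.0007 tool y now 11.29
301 [123, 121, 123, 117, 124, 125, 124, 120, 120, 122, 123, 127, 174, 178, 152, 99, 146, 146, 132, 79, 84, 77, 81, 144, 143, 146, 146, 141, 143, 148, 188, 239, 234, 232, 234, 231, 240, 95, 110, 140, 220, 233, 237, 231, 232, 236, 118, 114, 133, 173, 226, 234, 236, 235, 236]
306 [120, 117, 117, 121, 122, 121, 129, 126, 131, 128, 128, 123, 173, 170, 142, 96, 146, 145, 147, 147, 118, 137, 145, 139, 196, 204, 108, 142, 144, 191, 185, 198, 198, 182, 190, 197, 92, 112, 168, 178, 165, 163, 165, 159, 159, 167, 127, 125, 112, 112, 150, 185, 188, 181, 187]
320 [110, 110, 111, 109, 116, 118, 112, 123, 124, 119, 118, 120, 177, 172, 147, 105, 146, 145, 146, 148, 153, 137, 190, 189, 195, 204, 48, 54, 52, 50, 58, 55, 54, 54, 50, 112, 124, 156, 81, 45, 45, 43, 45, 42, 46, 100, 133, 131, 126, 106, 99, 134, 196, 193, 157]
335 [109, 110, 111, 106, 108, 115, 120, 119, 122, 124, 123, 119, 168, 172, 150, 101, 145, 139, 119, 82, 85, 81, 76, 184, 145, 148, 142, 144, 145, 141, 185, 188, 223, 233, 230, 232, 235, 115, 131, 168, 211, 232, 229, 230, 234, 237, 113, 94, 99, 154, 210, 230, 230, 231, 229]
340 [111, 111, 110, 116, 107, 109, 119, 121, 121, 128, 121, 121, 169, 175, 153, 101, 146, 142, 147, 83, 83, 77, 135, 142, 146, 145, 148, 140, 143, 136, 180, 234, 236, 234, 234, 233, 236, 242, 238, 113, 132, 171, 192, 164, 129, 123, 120, 143, 188, 239, 242, 239, 239, 237, 238]
```

>>> arm_command([
  [1, [-0.004, 0, 0.03], 0],
  [1, [-0.004, 0, 0.055], 0],
  [1, [-0.004, 0, 0.068], 0],
  [1, [-0.004, 0, 0.072], 0],
  [1, [-0.004, 0, 0.072], 0],
  [1, [-0.004, 0, 0.072], 0],
])

```text
time: 13.72
position: [0.4905, -0.057, 0.0487]
ee_rot: [[-0.195, 0.981, 0.0], [0.981, 0.195, 0.0], [0.0, 0.0, -1.0]]
contact_force: [-0.1, 0.4, -0.7]
opening: 0.0184
grasp_force: 29.9
```

>>> arm_command([
  [1, [0, 0, 0.002], 0],
  [1, [0, 0, 0.004], 0],
  [1, [0, 0, 0.004], 0],
])

```text
time: 13.97
position: [0.4906, -0.057, 0.0478]
ee_rot: [[-0.195, 0.981, 0.0], [0.981, 0.195, -0.0], [-0.0, 0.0, -1.0]]
contact_force: [-0.3, 0.2, -0.6]
opening: 0.0182
grasp_force: 29.9
```

>>> arm_command([
  [1, [0, 0, 0.002], 0],
  [1, [0, 0, 0.002], 0],
])

```text
time: 14.13
position: [0.4905, -0.057, 0.0472]
ee_rot: [[-0.195, 0.981, 0.0], [0.981, 0.195, -0.0], [-0.0, 0.0, -1.0]]
contact_force: [0.3, 0.6, 0.1]
opening: 0.019
grasp_force: 29.9
```

>>> arm_command([
  [1, [0, -0.004, 0.002], 0],
  [1, [0, -0.004, 0.004], 0],
  [1, [0, -0.004, 0.004], 0],
])

```text
time: 14.38
position: [0.4894, -0.0572, 0.046]
ee_rot: [[-0.195, 0.981, -0.0], [0.981, 0.195, 0.0], [0.0, -0.0, -1.0]]
contact_force: [0.8, -0.0, -0.4]
opening: 0.0186
grasp_force: 29.9
```

>>> arm_command([
  [1, [0, 0, 0.002], 0],
  [1, [0, 0, 0.002], 0],
])

```text
time: 14.55
position: [0.4895, -0.0572, 0.0456]
ee_rot: [[-0.195, 0.981, -0.0], [0.981, 0.195, -0.0], [0.0, -0.0, -1.0]]
contact_force: [-0.0, -0.4, 0.3]
opening: 0.0185
grasp_force: 29.9
```

>>> arm_command([
  [1, [0, 0, 0.002], 0],
  [1, [0, 0, 0.002], 0],
])

```text
time: 14.72
position: [0.4895, -0.0572, 0.0451]
ee_rot: [[-0.195, 0.981, -0.0], [0.981, 0.195, 0.0], [0.0, -0.0, -1.0]]
contact_force: [0.4, -0.3, 1.0]
opening: 0.0189
grasp_force: 29.9
```

>>> arm_command([
  [1, [0, 0, 0.001], 0],
  [1, [0, 0, 0.001], 0],
])

```text
time: 14.88
position: [0.4895, -0.0572, 0.045]
ee_rot: [[-0.195, 0.981, 0.0], [0.981, 0.195, -0.0], [-0.0, 0.0, -1.0]]
contact_force: [-1.4, 0.4, 0.6]
opening: 0.0184
grasp_force: 30.0
```

>>> arm_command([
  [1, [0.002, 0, 0], 0],
  [1, [0.004, 0, 0], 0],
  [1, [0.004, 0, 0], 0],
])

```text
time: 15.13
position: [0.4895, -0.0563, 0.045]
ee_rot: [[-0.195, 0.981, 0.0], [0.981, 0.195, -0.0], [-0.0, 0.0, -1.0]]
contact_force: [-0.3, 0.1, 1.4]
opening: 0.0182
grasp_force: 30.0
```

>>> arm_command([
  [1, [0.002, 0, 0], 0],
  [1, [0.004, 0, 0], 0],
  [1, [0.004, 0, 0], 0],
])

```text
time: 15.38
position: [0.4893, -0.0552, 0.045]
ee_rot: [[-0.195, 0.981, 0.0], [0.981, 0.195, -0.0], [-0.0, 0.0, -1.0]]
contact_force: [0.4, -0.6, 0.6]
opening: 0.0191
grasp_force: 30.0
```

>>> arm_command([
  [1, [0.002, 0, 0], 0],
  [1, [0.004, 0, 0.001], 0],
  [1, [0.004, 0, 0.001], 0],
])

```text
time: 15.63
position: [0.4892, -0.0547, 0.045]
ee_rot: [[-0.196, 0.981, 0.001], [0.981, 0.196, -0.001], [-0.001, 0.0, -1.0]]
contact_force: [-0.2, -2.9, 4.0]
opening: 0.0184
grasp_force: 30.3
```

>>> arm_command([
  [1, [0.002, 0, 0], 0],
  [1, [0.002, 0, 0], 0],
])

```text
time: 15.8
position: [0.4892, -0.0543, 0.0449]
ee_rot: [[-0.196, 0.981, 0.001], [0.981, 0.196, -0.001], [-0.001, 0.001, -1.0]]
contact_force: [-0.4, -5.1, 4.1]
opening: 0.0189
grasp_force: 30.6
```

>>> arm_command([
  [1, [0.002, 0, 0], 0],
  [1, [0.002, 0, 0], 0],
])

```text
time: 15.97
position: [0.4892, -0.054, 0.0449]
ee_rot: [[-0.196, 0.981, 0.001], [0.981, 0.196, -0.001], [-0.002, 0.001, -1.0]]
contact_force: [-0.6, -5.9, 3.7]
opening: 0.019
grasp_force: 31.0
```

The band is against the V at 6 N, so I'll release it and lift.

>>> arm_command([
  [1, [-0.002, 0, 0], 0],
  [0.6, [-0.002, 0, 0], 0],
  [0.4, [-0.002, 0, 0], 0],
  [0.3, [-0.002, 0, 0], 0],
  [0.3, [-0.002, 0, 0], 0],
  [0.3, [-0.002, 0, 0], 0],
])

```text
time: 16.47
position: [0.4882, -0.0531, 0.0441]
ee_rot: [[-0.195, 0.981, -0.001], [0.981, 0.195, 0.001], [0.001, -0.001, -1.0]]
contact_force: [0.7, -0.4, 0.4]
opening: 0.0324
grasp_force: 0.0
```

>>> arm_command([
  [0.3, [0, 0, -0.01], 0],
  [0.3, [0, 0, -0.03], 0],
  [0.3, [0, 0, -0.08], 0],
  [0.3, [0, 0, -0.16], 0],
  [0.3, [-0.1, 0, -0.2], 0],
  [0.3, [-0.25, 0, -0.2], 0],
  [1, [-0.36, 0, -0.1], 0],
  [1, [-0.38, 0, -0.1], 0],
  [1, [-0.38, 0, -0.1], 0],
  [1, [-0.38, 0, -0.1], 0],
])

```text
time: 17.3
position: [0.507, -0.1466, 0.0697]
ee_rot: [[-0.194, 0.981, -0.001], [0.981, 0.194, 0.001], [0.001, -0.001, -1.0]]
contact_force: [-0.2, 0.3, -1.0]
opening: 0.0105
grasp_force: 0.0
```

Run:
```python
from h import *
c=eyes.get_calibration("wrist");im=eyes.grab_frame("wrist")[:,:,::-1];np.save("w9.npy",c,allow_pickle=True);cv2.imwrite("pics/w9f.png",im)
cv2.imwrite("pics/w9.png",cv2.resize(im[0:200,220:420],(600,600),interpolation=cv2.INTER_CUBIC))
n=vw(-.5,-50);go([*n,.048],11.2);print(proj([*vw(0,46),.048],c))
```

```text
t 17.35 pos [ 0.5072 -0.1461  0.07  ] F [0.6 0.4 0.7] open 0.0065
shares [-0.0151 -0.0028  0.088 ] turn 0.0005 tool y now 11.27
[319.65628305  75.6728464 ]
```

View pics/w9.png

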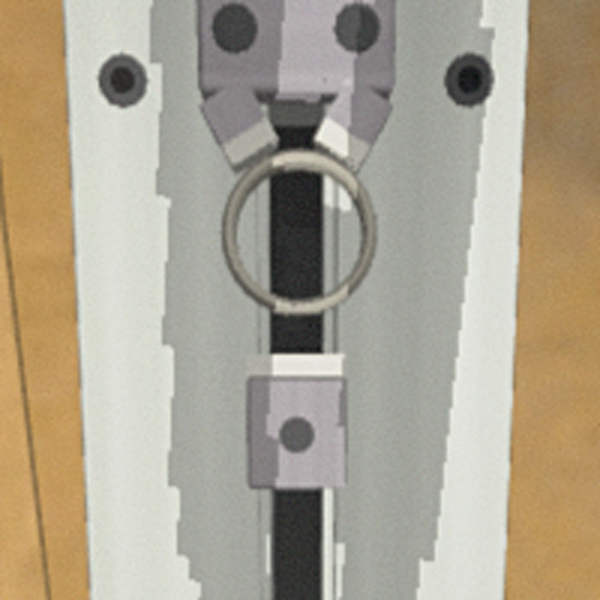

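The view shows the band flat and touching both V faces, with the jaw well clear. Now I'll close the jaw with the wheel.

>>> arm_command([
  [1, [-0.01, 0, 0.03], 0],
  [1, [-0.019, 0, 0.06], 0],
  [1, [-0.019, 0, 0.085], 0],
  [1, [-0.019, 0, 0.092], 0],
  [1, [-0.019, 0, 0.096], 0],
  [1, [-0.019, 0, 0.096], 0],
  [1, [-0.019, 0, 0.096], 0],
])

```text
time: 17.93
position: [0.5084, -0.1515, 0.0457]
ee_rot: [[-0.196, 0.981, 0.0], [0.981, 0.196, -0.0], [-0.0, 0.0, -1.0]]
contact_force: [-0.7, -0.4, 0.9]
opening: 0.0004
grasp_force: 0.0
```

>>> arm_command([
  [1, [0, 0, 0.002], 0],
  [1, [0, 0, 0.004], 0],
  [1, [0, 0, 0.004], 0],
])

```text
time: 18.18
position: [0.5084, -0.1516, 0.0448]
ee_rot: [[-0.195, 0.981, 0.0], [0.981, 0.195, -0.0], [-0.0, 0.0, -1.0]]
contact_force: [-0.2, 0.0, -0.2]
opening: 0.0005
grasp_force: 0.0
```

>>> arm_command([
  [1, [0, 0, 0.002], 0],
  [1, [0, 0, 0.002], 0],
])

```text
time: 18.35
position: [0.5085, -0.1516, 0.0445]
ee_rot: [[-0.195, 0.981, 0.0], [0.981, 0.195, -0.0], [-0.0, 0.0, -1.0]]
contact_force: [-1.9, 1.0, 3.1]
opening: 0.0006
grasp_force: 1.4
```

>>> arm_command([
  [1, [0, 0, 0.001], 0],
  [1, [0, 0, 0.001], 0],
])

```text
time: 18.52
position: [0.5085, -0.1517, 0.0444]
ee_rot: [[-0.195, 0.981, 0.001], [0.981, 0.195, -0.0], [-0.0, 0.0, -1.0]]
contact_force: [-0.9, 0.5, 5.9]
opening: 0.0009
grasp_force: 2.7
```

>>> arm_command([
  [1, [0.008, 0, 0], 0],
  [1, [0.016, 0, 0], 0],
  [1, [0.024, 0, 0], 0],
  [1, [0.032, 0, 0], 0],
  [1, [0.04, 0, 0], 0],
  [1, [0.048, 0, 0], 0],
  [1, [0.052, 0, 0], 0],
  [1, [0.052, 0, 0], 0],
])

```text
time: 19.18
position: [0.5065, -0.139, 0.0444]
ee_rot: [[-0.196, 0.981, 0.002], [0.981, 0.196, -0.001], [-0.001, 0.001, -1.0]]
contact_force: [1.5, -2.2, 5.4]
opening: 0.0007
grasp_force: 2.9
```

```bash
cat >> h.py <<'E'
def jaw():
    c=eyes.get_calibration("wrist");im=eyes.grab_frame("wrist")[:,:,::-1];cv2.imwrite("pics/j%d.png"%(state()["time"]*100),im)
    g=im[0:240,308:312].mean((1,2)).round().astype(int);d=np.diff(g);print(state()["contact_force"].round(1))
    for r in np.where(abs(d)>17)[0]:print(r+1,g[r],g[r+1],vf((320,r+1),.049,c)[1])
E
python3 -c "
from h import *
jaw()"
```

```text
[ 1.6 -1.3  4.8]
40 93 74 62.6
50 83 53 59.4
51 53 32 59.1
62 47 82 55.6
63 82 118 55.3
64 118 136 54.9
67 114 96 54.0
70 70 48 53.0
117 47 90 37.2
118 90 126 36.9
121 123 98 35.8
122 98 79 35.5
123 79 58 35.1
130 45 117 32.7
131 117 161 32.3
139 167 140 29.5
181 115 73 14.2
182 73 44 13.9
228 48 80 -3.9
229 80 99 -4.3
```

>>> arm_command([
  [1, [0, 0, -0.012], 0],
  [1, [-0.025, 0, -0.012], 0],
  [1, [-0.052, 0, -0.012], 0],
  [1, [-0.052, 0, -0.012], 0],
  [1, [-0.052, 0, -0.006], 0],
  [1, [-0.052, 0, -0.003], 0],
  [1, [-0.052, 0, 0], 0],
  [1, [-0.052, 0, 0], 0],
  [1, [-0.052, 0, 0], 0],
])

```text
time: 19.98
position: [0.5082, -0.1517, 0.0444]
ee_rot: [[-0.196, 0.981, -0.0], [0.981, 0.196, -0.0], [-0.0, -0.0, -1.0]]
contact_force: [-2.2, -0.5, 6.1]
opening: 0.0003
grasp_force: 3.2
```

>>> arm_command([
  [1, [0.006, 0, 0], 0],
  [1, [0.012, 0, 0], 0],
  [1, [0.018, 0, 0], 0],
  [1, [0.024, 0, 0], 0],
  [1, [0.028, 0, 0], 0],
  [1, [0.028, 0, 0], 0],
])

```text
time: 20.48
position: [0.5072, -0.1452, 0.0444]
ee_rot: [[-0.196, 0.981, 0.001], [0.981, 0.196, -0.001], [-0.001, 0.0, -1.0]]
contact_force: [-1.3, -2.4, 5.4]
opening: 0.0005
grasp_force: 3.0
```

```bash
python3 -c "
from h import *
jaw()"
```

```text
[ 0.2 -2.1  5.4]
20 93 74 62.6
36 83 105 57.6
39 106 87 56.7
44 88 110 55.1
45 110 134 54.8
52 70 52 52.5
98 40 73 37.4
99 73 116 37.1
100 116 135 36.8
102 128 108 36.1
103 108 85 35.7
105 72 53 35.1
106 53 93 34.7
107 93 155 34.4
115 167 131 31.6
158 120 95 16.4
159 95 66 16.1
216 65 93 -5.4
235 111 144 -12.9
```

>>> arm_command([
  [1, [0.004, 0, 0], 0],
  [1, [0.008, 0, 0], 0],
  [1, [0.008, 0, 0], 0],
])

```text
time: 20.78
position: [0.5068, -0.1433, 0.0444]
ee_rot: [[-0.196, 0.981, 0.001], [0.981, 0.196, -0.001], [-0.001, 0.0, -1.0]]
contact_force: [-1.9, -3.0, 5.8]
opening: 0.0005
grasp_force: 2.9
```

>>> arm_command([
  [1, [0.004, 0, 0], 0],
  [1, [0.004, 0, 0], 0],
])

```text
time: 20.95
position: [0.5066, -0.1423, 0.0445]
ee_rot: [[-0.196, 0.981, 0.001], [0.981, 0.196, -0.001], [-0.001, 0.001, -1.0]]
contact_force: [-1.9, -2.8, 6.5]
opening: 0.0004
grasp_force: 2.9
```

>>> arm_command([
  [1, [0.004, 0, 0], 0],
  [1, [0.004, 0, 0], 0],
])

```text
time: 21.12
position: [0.5064, -0.1414, 0.0445]
ee_rot: [[-0.196, 0.981, 0.001], [0.981, 0.196, -0.001], [-0.002, 0.0, -1.0]]
contact_force: [-1.5, -3.6, 5.1]
opening: 0.0006
grasp_force: 2.9
```

```bash
python3 -c "
from h import *
jaw()"
```

```text
[-2.  -3.3  5. ]
32 99 80 62.7
44 81 55 58.9
47 59 78 58.0
48 78 98 57.7
51 110 90 56.7
54 102 127 55.7
107 44 79 38.2
108 79 122 37.9
111 124 102 36.9
112 102 78 36.5
114 73 151 35.8
123 151 127 32.7
165 119 92 17.7
166 92 63 17.4
224 77 96 -4.7
```

>>> arm_command([
  [1, [0.004, 0, 0], 0],
  [1, [0.004, 0, 0], 0],
])

```text
time: 21.33
position: [0.5064, -0.1405, 0.0445]
ee_rot: [[-0.196, 0.981, 0.001], [0.981, 0.196, -0.002], [-0.002, 0.001, -1.0]]
contact_force: [-1.4, -3.6, 5.7]
opening: 0.0007
grasp_force: 2.6
```

>>> arm_command([
  [1, [0.004, 0, 0], 0],
  [1, [0.004, 0, 0], 0],
])

```text
time: 21.5
position: [0.5065, -0.1394, 0.0444]
ee_rot: [[-0.196, 0.981, 0.002], [0.981, 0.196, -0.001], [-0.002, 0.001, -1.0]]
contact_force: [-0.8, -3.3, 5.2]
opening: 0.0005
grasp_force: 2.7
```

>>> arm_command([
  [1, [0.004, 0, 0], 0],
  [1, [0.004, 0, 0], 0],
])

```text
time: 21.67
position: [0.5064, -0.1384, 0.0445]
ee_rot: [[-0.195, 0.981, 0.002], [0.981, 0.195, -0.001], [-0.002, 0.002, -1.0]]
contact_force: [0.2, -3.1, 5.2]
opening: 0.0005
grasp_force: 2.6
```

```bash
python3 -c "
from h import *
jaw()"
```

```text
[ 0.3 -3.8  5.2]
41 103 85 62.8
51 82 61 59.6
52 61 36 59.3
61 65 101 56.4
62 101 126 56.1
66 110 92 54.8
68 81 61 54.1
69 61 43 53.8
115 39 59 38.4
116 59 107 38.1
117 107 129 37.7
119 134 115 37.0
120 115 88 36.7
122 94 152 36.0
130 166 143 33.2
131 143 123 32.8
173 110 65 17.7
174 65 45 17.3
229 49 78 -3.8
230 78 98 -4.1
```

The band is touched, and the tip is now slipping at about 3.5 N of drag. I'll restart the stroke with about 7 N of pressure.

>>> arm_command([
  [1, [0, 0, -0.012], 0],
  [1, [-0.025, 0, -0.012], 0],
  [1, [-0.052, 0, -0.012], 0],
  [1, [-0.052, 0, -0.012], 0],
  [1, [-0.052, 0, -0.006], 0],
  [1, [-0.052, 0, -0.003], 0],
  [1, [-0.052, 0, 0], 0],
  [1, [-0.052, 0, 0.0006], 0],
  [1, [-0.052, 0, 0.0006], 0],
])

```text
time: 22.47
position: [0.508, -0.1507, 0.0444]
ee_rot: [[-0.196, 0.981, -0.0], [0.981, 0.196, -0.0], [-0.0, -0.0, -1.0]]
contact_force: [-2.7, -0.3, 7.4]
opening: 0.0003
grasp_force: 3.7
```

>>> arm_command([
  [1, [0.004, 0, 0], 0],
  [1, [0.008, 0, 0], 0],
  [1, [0.012, 0, 0], 0],
  [1, [0.012, 0, 0], 0],
])

```text
time: 22.8
position: [0.5084, -0.1484, 0.0445]
ee_rot: [[-0.196, 0.981, 0.002], [0.981, 0.196, -0.002], [-0.002, 0.002, -1.0]]
contact_force: [0.1, -3.7, 6.2]
opening: 0.0004
grasp_force: 2.9
```

>>> arm_command([
  [1, [0.004, 0, 0], 0],
  [1, [0.008, 0, 0], 0],
  [1, [0.012, 0, 0], 0],
  [1, [0.012, 0, 0], 0],
])

```text
time: 23.13
position: [0.508, -0.1455, 0.0445]
ee_rot: [[-0.196, 0.981, 0.002], [0.981, 0.196, -0.002], [-0.002, 0.002, -1.0]]
contact_force: [0.8, -2.7, 5.0]
opening: 0.0005
grasp_force: 2.6
```

```bash
python3 -c "
from h import *
jaw()"
```

```text
[ 1.3 -2.2  5.3]
33 82 63 58.1
34 63 40 57.8
38 40 72 56.5
39 72 112 56.2
40 112 137 55.9
42 130 111 55.3
47 71 50 53.7
95 43 85 38.0
96 85 123 37.7
99 126 93 36.7
101 96 156 36.0
109 167 139 33.3
152 132 113 18.2
153 113 77 17.8
154 77 49 17.5
215 47 98 -5.4
234 104 142 -12.9
```

>>> arm_command([
  [1, [-0.008, 0, -0.008], 0],
  [1, [-0.016, 0, -0.008], 0],
  [1, [-0.016, 0, -0.003], 0],
  [1, [-0.016, 0, 0], 0],
  [1, [-0.016, 0, 0.001], 0],
  [1, [-0.016, 0, 0.001], 0],
  [1, [-0.016, 0, 0.001], 0],
])

```text
time: 23.77
position: [0.5076, -0.1485, 0.0443]
ee_rot: [[-0.196, 0.981, -0.0], [0.981, 0.196, 0.0], [0.0, -0.0, -1.0]]
contact_force: [-2.1, -0.2, 11.9]
opening: 0.0004
grasp_force: 5.6
```

>>> arm_command([
  [1, [0.002, 0, 0], 0],
  [1, [0.004, 0, 0], 0],
  [1, [0.004, 0, 0], 0],
])

```text
time: 24.02
position: [0.5076, -0.1484, 0.0444]
ee_rot: [[-0.196, 0.981, 0.0], [0.981, 0.196, -0.002], [-0.002, 0.0, -1.0]]
contact_force: [-2.5, -3.4, 9.3]
opening: 0.0003
grasp_force: 4.9
```

>>> arm_command([
  [1, [0.002, 0, 0], 0],
  [1, [0.004, 0, 0], 0],
  [1, [0.004, 0, 0], 0],
])

```text
time: 24.27
position: [0.5076, -0.1481, 0.0444]
ee_rot: [[-0.196, 0.981, 0.001], [0.981, 0.196, -0.003], [-0.003, 0.0, -1.0]]
contact_force: [-3.2, -4.5, 9.3]
opening: 0.0005
grasp_force: 4.4
```

>>> arm_command([
  [1, [0.002, 0, 0], 0],
  [1, [0.004, 0, 0], 0],
  [1, [0.004, 0, 0], 0],
])

```text
time: 24.52
position: [0.5077, -0.1473, 0.0444]
ee_rot: [[-0.196, 0.981, 0.001], [0.981, 0.196, -0.003], [-0.003, 0.001, -1.0]]
contact_force: [-1.0, -5.4, 7.8]
opening: 0.0004
grasp_force: 4.0
```

```bash
python3 -c "
from h import *
jaw()" | grep -v " [1-4-].\.[0-9]$"
```

```text
[-2.3 -4.5  8.3]
13 88 69 62.5
34 96 117 56.0
35 117 136 55.7
37 130 112 55.1
43 58 37 53.2
230 116 144 -13.1
```

>>> arm_command([
  [1, [0.002, 0, 0], 0],
  [1, [0.004, 0, 0], 0],
  [1, [0.004, 0, 0], 0],
])

```text
time: 24.82
position: [0.5079, -0.1464, 0.0444]
ee_rot: [[-0.196, 0.981, 0.002], [0.981, 0.196, -0.003], [-0.003, 0.002, -1.0]]
contact_force: [-1.1, -5.1, 7.3]
opening: 0.0007
grasp_force: 3.5
```

```bash
python3 -c "
from h import *
jaw()" | grep -E "\[| (3[0-9]|1[0-9])\.[0-9]$"
```

```text
[-1.  -4.2  7.8]
92 47 85 38.1
93 85 126 37.8
96 123 93 36.8
98 97 153 36.1
106 168 138 33.4
150 114 78 18.0
151 78 48 17.7
```

The drag saturates at about 5 N, which works out to 5–7 N on the band. I'll lift away and check that it holds.

>>> arm_command([
  [1, [0, 0, -0.004], 0],
  [1, [0, 0, -0.02], 0],
  [1, [0, 0, -0.08], 0],
  [1, [0, 0, -0.16], 0],
  [1, [0, 0, -0.16], 0],
  [1, [0, 0, -0.16], 0],
  [1, [0, 0, -0.16], 0],
])

```text
time: 25.45
position: [0.5064, -0.1442, 0.0828]
ee_rot: [[-0.196, 0.981, -0.001], [0.981, 0.196, 0.001], [0.001, -0.001, -1.0]]
contact_force: [-0.2, 0.4, -0.2]
opening: 0.0006
grasp_force: 0.0
```

```bash
python3 -c "
from h import *
jaw()
c=eyes.get_calibration('wrist')
print([vf((320,r),.048,c) for r in (60,100)])" | grep -E "\[| (5[0-9]|3[0-9]|1[0-9])\.[0-9]$"
```

```text
[-0.5 -0.9 -0.1]
53 144 164 58.7
59 162 133 56.3
67 82 102 53.1
68 102 123 52.7
105 122 97 37.4
107 101 133 36.6
108 133 166 36.2
115 173 136 33.2
151 121 142 17.5
[array([-0.3, 56.1]), array([-0.3, 39.7])]
```

```bash
python3 -c "
from bench import robot
print(robot.job_done())"
```

```text
the job is handed in; nothing more can be done
None
```

The plain band is clamped in the ring vice and the job is handed in: I estimate 5–7 N on the band from the wheel drag, and the jaw stayed put after I lifted off. One press on the wheel reached about 12 N, over the 5–7 N advised but under the 20 N it bears.

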